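Vent the culture jar through its locked valve

TASK

Vent the culture jar before it is opened: on the valve on its lid, unscrew the small knurled lock nut (anticlockwise from above) until it is backed off to its stop. Then press the freed valve tip down nearly to the end of its travel, hold it down for about two seconds and let it spring back. The tip is slender, so feel for it and press gently; leave the nut backed off and the things standing around where they are.

Things in the scene. Friction and masses are not known exactly. Their poses are not given: they have to be found in the camera images.
- jar: metal culture jar with clamped steel lid, fixed to the bench; 125 mm wide over its clips, origin at the centre of its underside, lid top at 72 mm. In its frame the upright valve stands at x = -18, y = +20 mm; a gauge (36 mm wide, top at 88 mm) at x = +22, y = -20 and a low plug (top at 83 mm) at x = +26, y = +27 are not to be used
- seat (a point): top end of the valve's 10 mm thick fixed stem, on the valve's upright axis, 106 mm above the bench (34 mm above the lid): the seat on which the nut's underside bears when tight. The stem's foot, 24 mm wide, ends 25 mm below this point
- nut_center (a point): centre of the knurled lock nut, half-way up, on the valve's axis: an upright cylinder 16 mm in diameter, 10 mm high; centre 111 mm above the bench when tight. Nothing stands within 25 mm of it at its height, except the valve tip out of its middle
- lock_nut (a joint): turn of the lock nut in rad: 0 = tight on its seat, grows anticlockwise seen from above, stop at 3.8 (fully backed off). Starts between 0 and 0.5. Coarse thread: each rad anticlockwise lets the nut rise 1.5 mm along the pin (a light spring under it takes up the play). It stays where it is left; turning it takes about 0.06 N m
- valve_pin (a joint): how far the sprung pin is pressed in, in m: 0 = at rest, 0.0045 = on its hard inner stop. The nut rides on the pin, so the pin goes in only as far as the nut has been lifted off its seat. Pressing takes 2 N to start, then 1 N more per mm (6.5 N at the stop); springs back when let go
- valve_tip: slender steel tip that stands up out of the nut, pressed to open the valve; origin inside the nut on the valve's axis, level with the seat while at rest. Its flat end (8 mm wide on a 4.4 mm shank) stands 22 to 34 mm above this origin: it differs from jar to jar and this pose does not tell it; find it by touch or sight. It bends under more than 15 N
- dropper_0: dropper bottle, 33 mm wide, 85 mm tall; bystander, origin at the centre of its underside
- vial_5: capped vial, 23 mm wide, 60 mm tall; bystander, origin at the centre of its underside
- specimen_8: clear resin block with an insect, 30x44x20 mm; bystander, origin at the centre of its underside
- loupe: folding pocket loupe, 38x30x18 mm; bystander, origin at the centre of its underside
- tape_roll: roll of tape lying flat, 96 mm wide, 25 mm high; bystander, origin at the centre of its underside
- marker_pen: marker pen lying on the bench, 135 mm long, 17 mm thick; bystander, origin at the centre of its underside
There are look-alikes about, which are no part of the job. Leave any orange or turquoise look-alike of the jar alone.

How it is judged:
On the way, in this order (a step that is already met when the one before it is completed fails the run):
1. the lock nut is backed off (turned past 3.0 rad) with the tip not pressed (value of joint lock_nut above 3 rad and value of joint valve_pin below 0.001 m), for 0.2 s.
2. the valve tip is pressed, the pin more than 3 mm in, and held so for 1 s by contact on the tip itself (value of joint valve_pin above 0.003 m and contact force between anything else and valve_tip above 1 N), for 1 s.
At the end, for the whole second after the job is handed in: the lock nut is still backed off (past 2.8 rad), the pin has sprung back (less than 1 mm in) and nothing touches the valve tip (value of joint lock_nut above 2.8 rad and value of joint valve_pin below 0.001 m and contact force between anything else and valve_tip below 0.1 N).
It fails at once if the valve tip is loaded with more than 15 N (contact force between anything else and valve_tip above 15 N).
It fails at once if a bystander is moved by more than 20 mm (distance of any of dropper_0, vial_5, specimen_8, loupe, tape_roll, marker_pen from where it was at the start of the episode above 0.02 m).
It also fails if it takes over 67 s, if anything falls off the work surface, if the arm or the gripper's body presses on something with over 40 N, if the wrist force passes 120 N, or if a joint passes its speed limit or range.

ROBOT

A 7-joint arm with a two-finger parallel gripper is mounted at the origin on a cart in front of the work surface, level with it; the furniture and walls round the work are solid. World frame = base frame: x ahead of the robot, y to its left, z up, the work surface at z = 0. Lengths are in m, angles in rad, forces in N, time in s.
With the tool pointing down it reaches from about 0.4 to 0.85 m from the base axis. Payload 4.4 kg.
Tool frame: the origin (TCP) lies on the centre line of the jaws, within the pads' length; the fingertips stand 19 mm ahead of it and the grasp point (between the pads) is the TCP; z points along the fingers, x is the direction in which the jaws open and shut, and the axes are right-handed (so a half turn about z gives the same grasp; the last joint's range is limited). The gripper opens to 94 mm and grips with 3 to 60 N. Pads are 16 mm wide; open, the fingers measure 119 mm over their backs; the gripper's body (75 mm by 177 mm) begins 78 mm behind the grasp point.
Start: joints at [-1.274, 0.628, 0.038, 1.517, -0.027, 0.996, -0.02], TCP at [0.231, 0.608, 0.224] pointing down, gripper open.
Joint ranges: [-3.06, 3.06], [-0.37, 2.12], [-1.25, 1.32], [0.18, 2.47], [-1.1, 4.24], [0.23, 1.98], [-2.94, 2.94]. Speed limits (rad/s): [2.57, 2.57, 3.14, 3.14, 3.14, 3.14, 3.14].

INTERFACE

Orientations are given as a rotation vector (axis times angle).
In Python, from plant import env gives the robot as it stands.
- The arm moves only by the tool servo_tool, never from a script. Its argument "series" is a list of rows, each an object with "angular": the turn, a rotation vector about the tool's x, y, z in degrees, a list of three; "travel": the shift along the tool's x, y, z in m, a list of three; "claw": the opening, from 0 (shut) to 1 (fully open). In form: [{"angular": [ax, ay, az], "travel": [tx, ty, tz], "claw": claw}, ...]. A call has 1 to 10 rows; each row shifts and turns the commanded pose from where the row before left it, along the tool's axes as they then stand; what a row does not reach is not made up. A row lasts 1/8 s, in which the tool goes at most 62.5 mm and 10.7 degrees, less where a joint would pass 70% of its speed; a pose out of reach is approached as far as the arm can. A call with a gripper value outside its range is refused whole. The fingers move at their own pace and stop on an object; the grip force is fixed at half the most. Time passes only in rows, so rows that do not move let the fingers close. It gives the time, the measured TCP pose, the force and the opening at its end, in the units of the state.
- env.read_state(): the state, without advancing time (a new reading comes with each control period).
- env.snapshot(name): name is "scene" or "side" or "wrist"; returns a dict with "img" (400x640x3 uint8, red, green, blue), "depth" (400x640 float32, m along the optical axis (not along the pixel's ray), 0 where there is no reading), "camera_matrix" (3x3 intrinsics, pixels), "pose" (4x4, takes a point from camera to world coordinates). Camera axes: x right, y down, z forward; pixel columns grow to the right and rows downward; lengths in m; the calibration is good to about 2 mm. A picture is of the moment at which its call begins.
- env.finish_job(): hands the job in, once; it reports no verdict.
The state is a dict: "time": time; "qpos": joint angles; "qd": joint speeds; "effort": joint torques, N m; "ee_pos": TCP position; "tcp_rot": TCP orientation; "force": force on the tool from outside, world axes, zero at the start; "torque": the same for the moment, N m; "grip_width": finger opening in m.
Only numpy, scipy, OpenCV 4.12 (cv2) and the standard library are available. Lean on these libraries where they do the work, as an engineer would, in place of code of your own. Each camera call takes 0.05 s, during which the arm holds its last target.

## Working session

There is one attempt and no reset: what is moved stays moved. The work goes in short steps, Python scripts to look and compute and a tool call to move; the robot and the scene stay as the last step left them, time stands still between calls to the robot, and variables do not carry over. Pictures are saved under pics/ and viewed, and the job is handed in when it is done.

Besides the shell and the picture viewer there is one more tool, called after "Call:" as name([rows], argument=value, ...), one row to a line, values as JSON. servo_tool: Moves the arm, as the interface text tells. Its arguments: {"type":"object","properties":{"series":{"type":"array"}},"required":["series"]}

```bash
ls; mkdir -p pics; python3 - <<'E'
from plant import env
import cv2,pickle
s=env.read_state();print(s)
for n in("scene","side","wrist"):
    d=env.snapshot(n);cv2.imwrite(f"pics/{n}0.png",d["img"][:,:,::-1]);pickle.dump(d,open(f"{n}0.pkl","wb"));print(n,d["camera_matrix"],d["pose"])
E
```

```text
pics
{'time': 0.0, 'qpos': array([-1.27378579,  0.62935805,  0.03846222,  1.51834469, -0.02698378,
        0.99631804, -0.02000714]), 'qd': array([ 0.00020984,  0.00094343, -0.00127558, -0.000633  , -0.00010789,
        0.00052078,  0.00042357]), 'effort': array([-1.08901964e-03, -5.49752820e+01,  1.14360597e+00, -1.86633986e+01,
       -5.21601329e-02,  2.37422017e-02,  1.73013832e-04]), 'ee_pos': array([0.23045084, 0.60709936, 0.22355422]), 'tcp_rot': array([ 2.58484976e+00,  1.78355711e+00, -2.42159500e-03]), 'force': array([-0.64545384, -0.18185535, -0.64859967]), 'torque': array([-0.00598016, -0.03254949, -0.0194595 ]), 'grip_width': 0.0937188002904766}
scene [[426.3107827    0.         322.86809222]
 [  0.         426.3107827  199.74222175]
 [  0.           0.           1.        ]] [[ 0.81335473 -0.3267663   0.48132927  0.0367246 ]
 [-0.5815242  -0.43269867  0.68891325 -0.76550182]
 [-0.0168431  -0.84023547 -0.54196002  0.68922654]
 [ 0.          0.          0.          1.        ]]
side [[483.11529913   0.         321.19516863]
 [  0.         483.11529913 206.49975861]
 [  0.           0.           1.        ]] [[-0.9490273  -0.09878555  0.29931356  0.18025894]
 [-0.31499777  0.33074598 -0.88959738  1.12521057]
 [-0.01111738 -0.9385353  -0.34500419  0.5577044 ]
 [ 0.          0.          0.          1.        ]]
wrist [[280.91668201   0.         318.05637808]
 [  0.         280.91668201 201.91300071]
 [  0.           0.           1.        ]] [[ 0.35538063  0.89836581  0.25815399  0.15382235]
 [ 0.93471998 -0.34103166 -0.09997982  0.63704665]
 [-0.00177977  0.27683258 -0.96091652  0.38371416]
 [ 0.          0.          0.          1.        ]]
```

View pics/scene0.png

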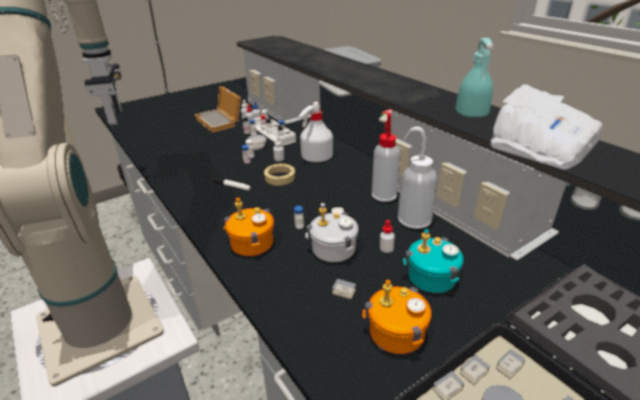

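View pics/side0.png

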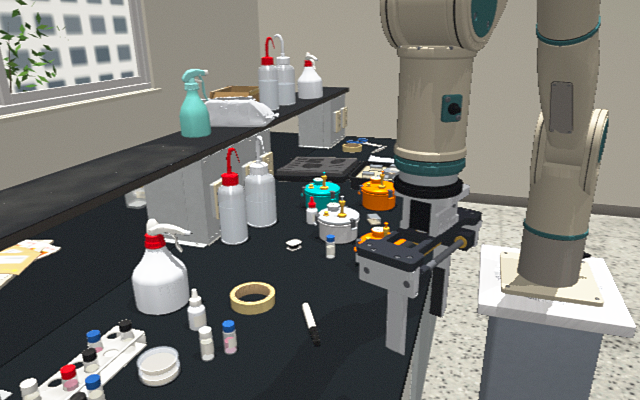

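View pics/wrist0.png

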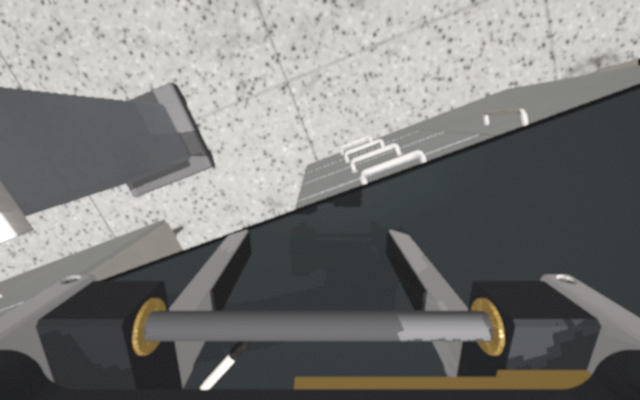

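The grey (real) jar is at about (333,236) in the scene view and (338,224) in the side view; its brass valve is at about (322,214) and (342,207). I'll zoom in on both.

```bash
python3 - <<'E'
import cv2
import numpy as np
a=cv2.imread("pics/scene0.png")[190:280,280:400];b=cv2.imread("pics/side0.png")[180:260,290:390]
a=cv2.resize(a,(480,360),interpolation=cv2.INTER_NEAREST);b=cv2.resize(b,None,fx=4.5,fy=4.5,interpolation=cv2.INTER_NEAREST)
a=cv2.resize(a,(400,360),interpolation=cv2.INTER_NEAREST) if 0 else a
cv2.imwrite("pics/z1.png",a);cv2.imwrite("pics/z2.png",b)
E
```

```text
(no output)
```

View pics/z1.png

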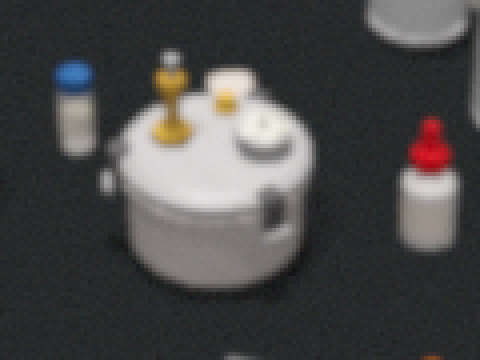

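View pics/z2.png

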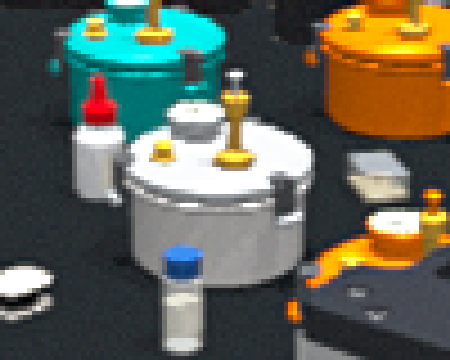

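Nut: scene ≈(322.8,210), side ≈(342.4,202). The steel tip end is just above it, at scene ≈(322.5,204) and side ≈(342.6,196.5).

```bash
cat > h.py <<'E'
import numpy as np
def ray(d,u,v):
    K=d["camera_matrix"];P=d["pose"];r=P[:3,:3]@np.linalg.solve(K,[u,v,1.]);return P[:3,3],r/np.linalg.norm(r)
def plane(d,u,v,z):
    o,r=ray(d,u,v);return o+r*(z-o[2])/r[2]
def tri(l):
    A=np.zeros((3,3));b=np.zeros(3)
    for o,r in l:
        M=np.eye(3)-np.outer(r,r);A+=M;b+=M@o
    p=np.linalg.solve(A,b);return p,[np.linalg.norm((np.eye(3)-np.outer(r,r))@(p-o)) for o,r in l]
E
python3 - <<'E'
import pickle
from h import *
a=pickle.load(open("scene0.pkl","rb"));b=pickle.load(open("side0.pkl","rb"))
for n,p,q in(("nut",(322.8,210),(342.4,202)),("tip",(322.6,204),(342.6,196.5)),("foot",(323,222.6),(342.3,215.2))):
    print(n,tri([ray(a,*p),ray(b,*q)]))
print(plane(a,322.8,210,.111),plane(b,342.4,202,.111))
import cv2
for n,d,(u0,u1,v0,v1) in(("scene",a,(310,335,198,228)),("side",b,(332,354,190,222))):
    h=cv2.cvtColor(d["img"],cv2.COLOR_RGB2HSV)[v0:v1,u0:u1]
    m=(h[...,1]>110)&(h[...,0]>12)&(h[...,0]<32)
    for v in range(v1-v0):
        c=np.nonzero(m[v])[0]
        if len(c):print(n,v+v0,c.min()+u0,c.max()+u0,d["depth"][v+v0,int(c.mean())+u0])
# lid ellipse scene: depth points at 72mm
for n,d in(("scene",a),("side",b)):
    vv,uu=np.mgrid[180:280,280:400]
    z=d["depth"][180:280,280:400];K=d["camera_matrix"]
    X=np.stack([(uu-K[0,2])/K[0,0]*z,(vv-K[1,2])/K[1,1]*z,z,np.ones_like(z)],-1)@d["pose"].T
    P=X[(z>0)]; 
    P=P[(abs(P[:,2]-.072)<.004)]
    P=P[np.hypot(P[:,0]-.563,P[:,1]-.0)<.3]
    print(n,len(P),P[:,:3].min(0),P[:,:3].max(0),P[:,:3].mean(0))
E
```

```text
nut (array([ 0.521399  , -0.07059946,  0.11351204]), [np.float64(4.7761905529399246e-05), np.float64(4.776190552928768e-05)])
tip (array([ 0.52115779, -0.06999907,  0.13002396]), [np.float64(0.0006121470292461825), np.float64(0.00061214702924625)])
foot (array([ 0.52154123, -0.06977813,  0.07536498]), [np.float64(0.00036555451681709295), np.float64(0.000365554516817164)])
[ 0.5235765  -0.06753138  0.111     ] [ 0.52326773 -0.0772795   0.111     ]
scene 207 319 325 1.2360743
scene 208 318 326 1.0195007
scene 209 318 326 1.0187672
scene 210 318 326 1.017575
scene 211 319 326 1.0162493
scene 212 319 325 1.0182896
scene 213 320 324 1.0249487
scene 214 320 323 1.0322707
scene 215 322 323 1.0299622
scene 216 322 334 1.0748209
scene 217 323 323 1.0319592
scene 218 323 323 1.0325655
scene 219 322 323 1.0357165
scene 220 321 324 1.0360436
scene 221 320 326 1.0384383
scene 222 319 326 1.0365589
scene 223 319 326 1.0333595
scene 224 319 326 1.0336924
scene 225 321 324 1.0370672
side 200 339 344 1.3271538
side 201 339 345 1.3173727
side 202 339 345 1.3122618
side 203 340 344 1.308129
side 204 340 344 1.3101149
side 205 340 343 1.3169172
side 206 341 343 1.3134121
side 207 341 342 1.3167274
side 208 341 342 1.3211519
side 209 341 342 1.3249125
side 210 341 342 1.3188401
side 211 341 342 1.3260823
side 212 341 342 1.322833
side 213 339 344 1.3278264
side 214 338 345 1.3223798
side 215 338 345 1.3156071
side 216 338 345 1.3217415
scene 881 [ 0.47923119 -0.17451011  0.06804242] [0.8083484  0.01515842 0.07594179] [ 0.54017222 -0.09538082  0.07178917]
side 697 [ 0.34071558 -0.29371222  0.06804383] [0.69550302 0.08328638 0.07592757] [ 0.53133199 -0.08654386  0.07239727]
```

Call:
servo_tool([
  {"angular":[0,0,0],"travel":[-0.04,0.038,0],"claw":0.5},
  {"angular":[0,0,0],"travel":[-0.04,0.038,0],"claw":0.5},
  {"angular":[0,0,0],"travel":[-0.04,0.038,0],"claw":0.5},
  {"angular":[0,0,0],"travel":[-0.04,0.038,0],"claw":0.5},
  {"angular":[0,0,0],"travel":[-0.04,0.038,0],"claw":0.5},
  {"angular":[0,0,0],"travel":[-0.04,0.038,0],"claw":0.5},
  {"angular":[0,0,0],"travel":[-0.04,0.038,0],"claw":0.5},
  {"angular":[0,0,0],"travel":[-0.04,0.038,0],"claw":0.5},
  {"angular":[0,0,0],"travel":[-0.04,0.038,0],"claw":0.5},
  {"angular":[0,0,0],"travel":[-0.04,0.038,0],"claw":0.5},
])

```text
time: 1.4
ee_pos: [0.4445, 0.0973, 0.2245]
tcp_rot: [-2.586, -1.784, -0.0]
force: [1.3, -0.2, -0.4]
grip_width: 0.0469
```

```bash
cat > st.py <<'E'
from plant import env
import numpy as np
from scipy.spatial.transform import Rotation as R
def show(target=None):
    s=env.read_state();M=R.from_rotvec(s["tcp_rot"]).as_matrix()
    print("t",s["time"],"p",np.round(s["ee_pos"],4),"F",np.round(s["force"],2),"T",np.round(s["torque"],3),"w",round(s["grip_width"],4));print("q",np.round(s["qpos"],3));print("M",np.round(M,4).tolist())
    if target is not None:print("delta tool",np.round(M.T@(np.array(target)-s["ee_pos"]),4))
    return s,M
E
python3 -c "
from st import *
show([.5215,-.0702,.2235])"
```

```text
t 1.4 p [0.4445 0.0973 0.2245] F [ 1.35 -0.17 -0.41] T [-0.003 -0.112 -0.026] w 0.0469
q [-0.347  0.354  0.093  2.04  -0.048  0.749  0.984]
M [[0.3548, 0.935, 0.0002], [0.935, -0.3548, 0.0002], [0.0003, 0.0002, -1.0]]
delta tool [-0.1292  0.1314  0.001 ]
```

Call:
servo_tool([
  {"angular":[0,0,0],"travel":[-0.043,0.044,0],"claw":0.5},
  {"angular":[0,0,0],"travel":[-0.043,0.044,0],"claw":0.5},
  {"angular":[0,0,0],"travel":[-0.043,0.043,0.001],"claw":0.5},
  {"angular":[0,0,10],"travel":[0,0,0],"claw":0.5},
  {"angular":[0,0,10],"travel":[0,0,0],"claw":0.5},
  {"angular":[0,0,10],"travel":[0,0,0],"claw":0.5},
  {"angular":[0,0,10],"travel":[0,0,0],"claw":0.5},
  {"angular":[0,0,10],"travel":[0,0,0],"claw":0.5},
  {"angular":[0,0,10],"travel":[0,0,0],"claw":0.5},
  {"angular":[0,0,10],"travel":[0,0,0],"claw":0.5},
])

```text
time: 2.65
ee_pos: [0.5204, -0.0681, 0.2233]
tcp_rot: [-3.141, 0.031, 0.001]
force: [0.3, 0.6, -0.2]
grip_width: 0.0471
```

Call:
servo_tool([
  {"angular":[0,0,10],"travel":[0,0,0],"claw":0.5},
  {"angular":[0,0,10],"travel":[0,0,0],"claw":0.5},
  {"angular":[0,0,10],"travel":[0,0,0],"claw":0.5},
  {"angular":[0,0,10],"travel":[0,0,0],"claw":0.5},
  {"angular":[0,0,10],"travel":[0,0,0],"claw":0.5},
  {"angular":[0,0,10],"travel":[0,0,0],"claw":0.5},
  {"angular":[0,0,10],"travel":[0,0,0],"claw":0.5},
  {"angular":[0,0,10],"travel":[0,0,0],"claw":0.5},
  {"angular":[0,0,10],"travel":[0,0,0],"claw":0.5},
  {"angular":[0,0,10],"travel":[0,0,0],"claw":0.5},
])

```text
time: 3.9
ee_pos: [0.5205, -0.068, 0.2233]
tcp_rot: [1.996, -2.426, -0.001]
force: [-0.5, -0.7, -0.3]
grip_width: 0.047
```

```bash
python3 - <<'E'
from st import *
import cv2,pickle
show([.5215,-.0702,.2235])
for n in("wrist","side","scene"):
    d=env.snapshot(n);cv2.imwrite(f"pics/{n}1.png",d["img"][:,:,::-1]);pickle.dump(d,open(f"{n}1.pkl","wb"))
E
```

```text
t 3.9 p [ 0.5205 -0.068   0.2233] F [-0.5  -0.72 -0.27] T [ 0.028  0.193 -0.039] w 0.047
q [-0.525  0.629  0.966  1.882 -0.627  0.97  -1.038]
M [[-0.1925, -0.9813, -0.0003], [-0.9813, 0.1925, 0.0002], [-0.0002, 0.0004, -1.0]]
delta tool [ 0.002  -0.0014 -0.0002]
```

View pics/wrist1.png

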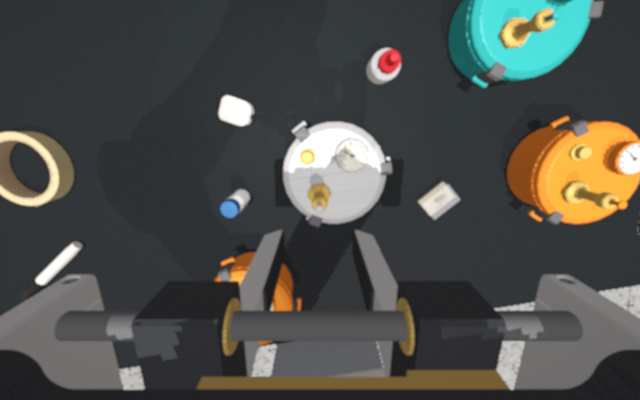

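View pics/side1.png

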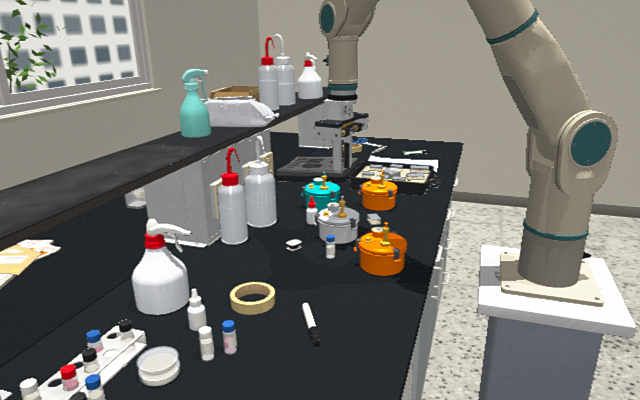

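```bash
python3 - <<'E'
import cv2
a=cv2.imread("pics/wrist1.png")[110:235,275:400];b=cv2.imread("pics/side1.png")[185:255,300:380]
cv2.imwrite("pics/z3.png",cv2.resize(a,None,fx=4,fy=4,interpolation=cv2.INTER_NEAREST))
E
```

```text
(no output)
```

View pics/z3.png

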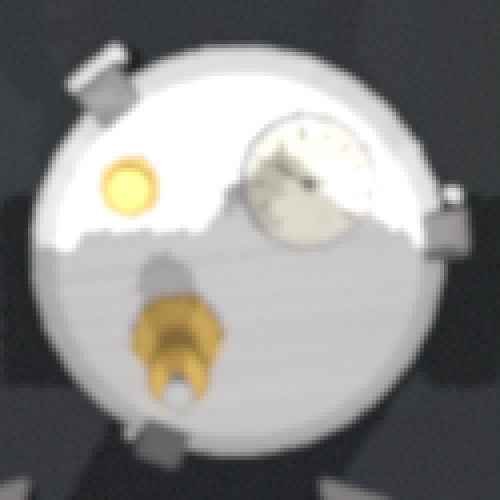

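```bash
python3 - <<'E'
import pickle
from h import *
a=pickle.load(open("scene0.pkl","rb"));b=pickle.load(open("side0.pkl","rb"));w=pickle.load(open("wrist1.pkl","rb"))
print(tri([ray(a,322.5,203.3),ray(b,342.6,196.5),ray(w,319.7,207.5)]))
for z in(.128,.134,.14):print(z,plane(w,319.7,207.5,z))
print("foot",plane(w,320,193.6,.078))
# lid ellipse centre 
print("lid",plane(w,275+238/4,110+250/4,.066), 'plug',plane(w,275+130/4,110+186/4,.083),'gauge',plane(w,275+310/4,110+180/4,.088))
print(w["pose"])
E
```

```text
(array([ 0.52135364, -0.06890992,  0.13077573]), [np.float64(0.0011613537201142978), np.float64(0.001233063118134094), np.float64(0.0001563953782197967)])
0.128 [ 0.52065512 -0.06882344  0.128     ]
0.134 [ 0.52249047 -0.06914755  0.134     ]
0.14 [ 0.52432583 -0.06947167  0.14      ]
foot [ 0.52131527 -0.06957653  0.078     ]
lid [ 0.53947064 -0.09004832  0.066     ] plug [ 0.56509989 -0.06453078  0.083     ] gauge [ 0.55812043 -0.11123459  0.088     ]
[[-1.92993010e-01 -9.42656607e-01 -2.72309052e-01  5.98744156e-01]
 [-9.81200127e-01  1.85385203e-01  5.36529357e-02 -8.26136779e-02]
 [-9.42253919e-05  2.77544318e-01 -9.60712830e-01  3.83282861e-01]
 [ 0.00000000e+00  0.00000000e+00  0.00000000e+00  1.00000000e+00]]
```

Call:
servo_tool([
  {"angular":[0,0,0],"travel":[0.0013,-0.0011,0],"claw":0.5},
  {"angular":[0,0,10],"travel":[0,0,0],"claw":0.5},
  {"angular":[0,0,10],"travel":[0,0,0],"claw":0.5},
  {"angular":[0,0,10],"travel":[0,0,0],"claw":0.5},
  {"angular":[0,0,10],"travel":[0,0,0],"claw":0.5},
  {"angular":[0,0,0],"travel":[0,0,0.02],"claw":0.5},
  {"angular":[0,0,0],"travel":[0,0,0.02],"claw":0.5},
  {"angular":[0,0,0],"travel":[0,0,0.02],"claw":0.5},
  {"angular":[0,0,0],"travel":[0,0,0],"claw":0.5},
])

```text
time: 5.18
ee_pos: [0.5202, -0.0694, 0.1616]
tcp_rot: [1.054, -2.956, -0.003]
force: [0.0, -1.2, 0.2]
grip_width: 0.0469
```

```bash
python3 - <<'E'
from st import *
import cv2,pickle
from h import *
show([.5213,-.0695,.1115])
for n in("wrist","side","scene"):
    d=env.snapshot(n);cv2.imwrite(f"pics/{n}2.png",d["img"][:,:,::-1]);pickle.dump(d,open(f"{n}2.pkl","wb"))
a=cv2.imread("pics/side2.png")[160:260,290:390];b=cv2.imread("pics/scene2.png")[160:260,270:370]
cv2.imwrite("pics/z4.png",cv2.resize(np.hstack([a,b]),None,fx=4,fy=4,interpolation=cv2.INTER_NEAREST))
E
```

```text
t 5.175 p [ 0.5202 -0.0694  0.1616] F [ 0.03 -1.16  0.19] T [0.05  0.129 0.013] w 0.0469
q [-0.547  0.793  1.067  1.945 -0.866  0.959 -1.502]
M [[-0.7746, -0.6325, -0.0035], [-0.6325, 0.7746, 0.0009], [0.0021, 0.0029, -1.0]]
delta tool [-0.0008 -0.0009  0.0501]
```

View pics/wrist2.png

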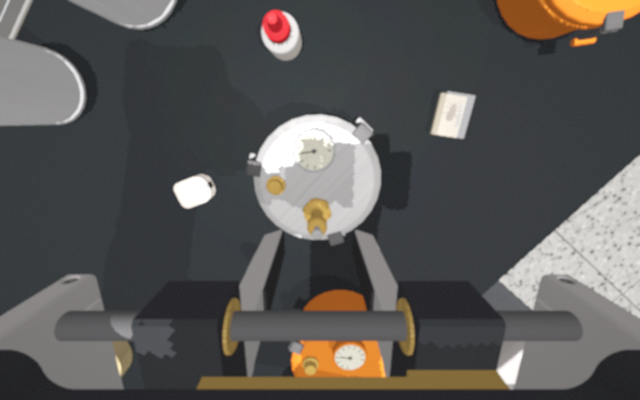

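View pics/z4.png

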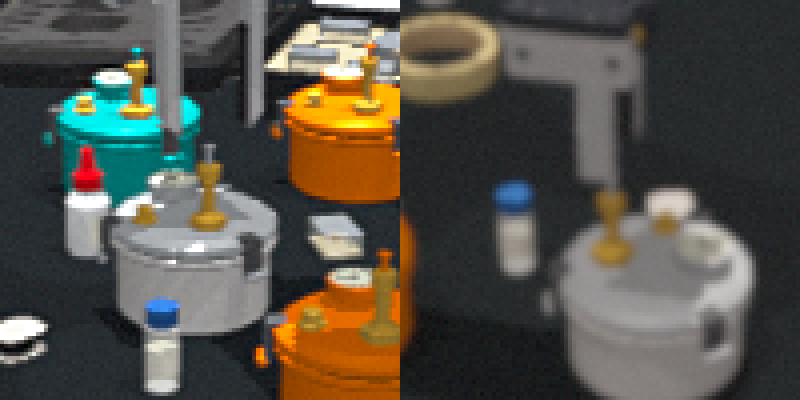

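The tip sits mid-way between the fingers: in the side view the fingers are at columns ≈332 and 353 and the tip at 342. In the wrist view the tip end is at about (317,234). The gap is centred, so I'll descend.

Call:
servo_tool([
  {"angular":[0,0,0],"travel":[-0.0008,-0.0009,0.012],"claw":0.5},
  {"angular":[0,0,0],"travel":[0,0,0.012],"claw":0.5},
  {"angular":[0,0,0],"travel":[0,0,0.013],"claw":0.5},
  {"angular":[0,0,0],"travel":[0,0,0.013],"claw":0.5},
  {"angular":[0,0,0],"travel":[0,0,0],"claw":0.5},
  {"angular":[0,0,0],"travel":[0,0,0],"claw":0.5},
])

```text
time: 6.08
ee_pos: [0.5228, -0.0701, 0.1135]
tcp_rot: [-1.054, 2.96, -0.001]
force: [0.4, -0.3, 0.5]
grip_width: 0.0472
```

```bash
python3 - <<'E'
from st import *
import cv2,pickle
from h import *
show([.5213,-.0695,.1115])
for n in("wrist","side"):
    d=env.snapshot(n);cv2.imwrite(f"pics/{n}3.png",d["img"][:,:,::-1]);pickle.dump(d,open(f"{n}3.pkl","wb"))
a=cv2.imread("pics/side3.png")[160:260,290:390];b=cv2.imread("pics/wrist3.png")[190:290,260:360]
cv2.imwrite("pics/z5.png",cv2.resize(np.hstack([a,b]),None,fx=4,fy=4,interpolation=cv2.INTER_NEAREST))
E
```

```text
t 6.075 p [ 0.5228 -0.0701  0.1135] F [ 0.38 -0.27  0.46] T [0.058 0.151 0.079] w 0.0472
q [-0.504  0.852  0.991  1.979 -0.959  0.876 -1.433]
M [[-0.7749, -0.632, 0.0001], [-0.632, 0.7749, -0.0003], [0.0001, -0.0003, -1.0]]
delta tool [0.0007 0.0014 0.002 ]
```

View pics/z5.png

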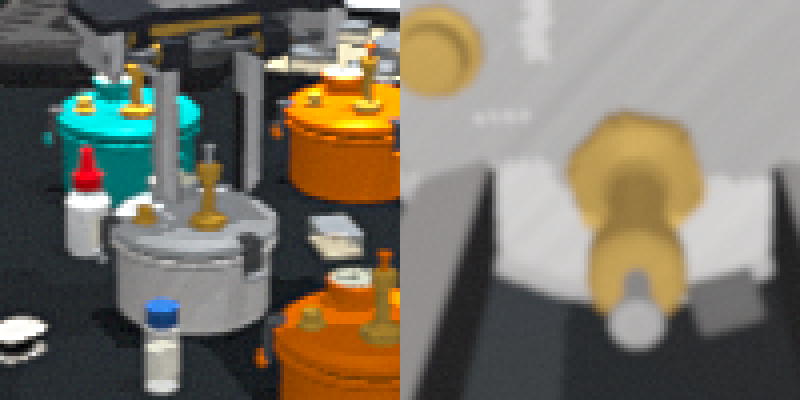

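```bash
python3 - <<'E'
import pickle
from h import *
w=pickle.load(open("wrist3.pkl","rb"))
M=np.array([[-0.7749,-0.632],[-0.632,0.7749]])
def rel(p):return np.round(M.T@(p[:2]-[.5228,-.0701]),4)
p=plane(w,319.2,232.5,.080);print("foot",p,rel(p))
for z in(.128,.131,.134,.137,.14):
    p=plane(w,319.3,271.3,z);print("tip",p,rel(p))
# angular size of tip: 8mm wide
print("nut", *[ (p:=plane(w,319.7,254,z),rel(p)) for z in(.112,.116)])
P=w["pose"]
print("tip dist from width px 15", 280.9*.008/15, [ (np.linalg.inv(P)@[.5215,-.0695,z,1])[2] for z in (.128,.134,.14)])
E
```

```text
foot [ 0.52188443 -0.0708805   0.08      ] [ 0.0012 -0.    ]
tip [ 0.51912098 -0.06727143  0.128     ] [0.0011 0.0045]
tip [ 0.52022436 -0.06860101  0.131     ] [0.001  0.0028]
tip [ 0.52132773 -0.06993059  0.134     ] [0.001  0.0011]
tip [ 0.5224311  -0.07126017  0.137     ] [ 0.001  -0.0007]
tip [ 0.52353447 -0.07258975  0.14      ] [ 0.001  -0.0024]
nut (array([ 0.52079429, -0.06983438,  0.112     ]), array([0.0014, 0.0015])) (array([ 0.5220784 , -0.07136822,  0.116     ]), array([ 0.0014, -0.0005]))
tip dist from width px 15 0.14981333333333333 [np.float64(0.16224798564070025), np.float64(0.1564822443166649), np.float64(0.1507165029926295)]
```

Call:
servo_tool([
  {"angular":[0,0,0],"travel":[0.001,0.0008,0.0015],"claw":0.5},
  {"angular":[0,0,0],"travel":[0,0,0],"claw":0.3},
  {"angular":[0,0,0],"travel":[0,0,0],"claw":0.2},
  {"angular":[0,0,0],"travel":[0,0,0],"claw":0.12},
  {"angular":[0,0,0],"travel":[0,0,0],"claw":0.0},
  {"angular":[0,0,0],"travel":[0,0,0],"claw":0.0},
])

```text
time: 6.92
ee_pos: [0.5217, -0.0696, 0.112]
tcp_rot: [-1.054, 2.959, 0.0]
force: [1.4, 1.3, -0.8]
grip_width: 0.0149
```

```bash
python3 - <<'E'
from st import *
import cv2,pickle
from h import *
show([.5213,-.0695,.1115])
for n in("wrist","side"):
    d=env.snapshot(n);cv2.imwrite(f"pics/{n}4.png",d["img"][:,:,::-1]);pickle.dump(d,open(f"{n}4.pkl","wb"))
a=cv2.imread("pics/side4.png")[160:260,290:390];b=cv2.imread("pics/wrist4.png")[190:290,260:360]
cv2.imwrite("pics/z6.png",cv2.resize(np.hstack([a,b]),None,fx=4,fy=4,interpolation=cv2.INTER_NEAREST))
E
```

```text
t 6.925 p [ 0.5217 -0.0696  0.112 ] F [ 1.38  1.34 -0.75] T [ 0.27  -0.119 -0.022] w 0.0149
q [-0.503  0.852  0.988  1.983 -0.963  0.872 -1.429]
M [[-0.7746, -0.6324, 0.0004], [-0.6324, 0.7746, 0.0004], [-0.0006, 0.0, -1.0]]
delta tool [0.0002 0.0004 0.0005]
```

View pics/z6.png

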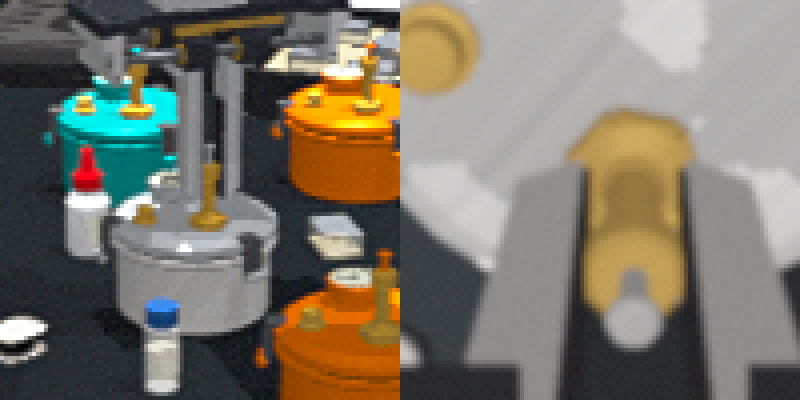

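Nut gripped (width 14.9 mm, low forces). Unscrewing now, rising 1.5 mm/rad with the thread.

Call:
servo_tool([
  {"angular":[0,0,-8],"travel":[0,0,-0.0002],"claw":0},
  {"angular":[0,0,-8],"travel":[0,0,-0.0002],"claw":0},
  {"angular":[0,0,-8],"travel":[0,0,-0.0002],"claw":0},
  {"angular":[0,0,-8],"travel":[0,0,-0.0002],"claw":0},
  {"angular":[0,0,-8],"travel":[0,0,-0.0002],"claw":0},
  {"angular":[0,0,-8],"travel":[0,0,-0.0002],"claw":0},
])

```text
time: 7.78
ee_pos: [0.522, -0.0692, 0.1132]
tcp_rot: [-2.171, 2.269, 0.0]
force: [0.8, 1.8, -0.4]
grip_width: 0.0148
```

```bash
python3 - <<'E'
from st import *
import cv2,pickle
show([.5213,-.0695,.1115])
E
```

```text
t 7.775 p [ 0.522  -0.0692  0.1132] F [ 0.79  1.79 -0.37] T [ 0.441 -0.207 -0.104] w 0.0148
q [-0.405  0.754  0.779  1.98  -0.793  0.742 -0.754]
M [[-0.0438, -0.999, 0.0009], [-0.999, 0.0438, 0.0009], [-0.0009, -0.0009, -1.0]]
delta tool [0.0003 0.0007 0.0017]
```

Call:
servo_tool([
  {"angular":[0,0,-9],"travel":[0,0,-0.00024],"claw":0},
  {"angular":[0,0,-9],"travel":[0,0,-0.00024],"claw":0},
  {"angular":[0,0,-9],"travel":[0,0,-0.00024],"claw":0},
  {"angular":[0,0,-9],"travel":[0,0,-0.00024],"claw":0},
  {"angular":[0,0,-9],"travel":[0,0,-0.00024],"claw":0},
  {"angular":[0,0,-9],"travel":[0,0,-0.00024],"claw":0},
  {"angular":[0,0,-9],"travel":[0,0,-0.00024],"claw":0},
  {"angular":[0,0,-9],"travel":[0,0,-0.00024],"claw":0},
  {"angular":[0,0,-9],"travel":[0,0,-0.00024],"claw":0},
  {"angular":[0,0,-9],"travel":[0,0,-0.00024],"claw":0},
])

```text
time: 9.02
ee_pos: [0.5214, -0.0686, 0.1155]
tcp_rot: [-3.139, 0.067, 0.0]
force: [0.9, 3.1, -0.5]
grip_width: 0.0148
```

```bash
python3 - <<'E'
from st import *
show([.5213,-.0695,.1115])
E
```

```text
t 9.025 p [ 0.5214 -0.0686  0.1155] F [ 0.93  3.15 -0.5 ] T [ 0.737 -0.008 -0.034] w 0.0148
q [-0.149  0.637  0.344  1.972 -0.369  0.594  0.399]
M [[0.9991, -0.0428, -0.0002], [-0.0428, -0.9991, 0.0015], [-0.0003, -0.0015, -1.0]]
delta tool [-0.0001  0.0009  0.004 ]
```

Call:
servo_tool([
  {"angular":[0,0,-9],"travel":[0,0,-0.00024],"claw":0},
  {"angular":[0,0,-9],"travel":[0,0,-0.00024],"claw":0},
  {"angular":[0,0,-9],"travel":[0,0,-0.00024],"claw":0},
  {"angular":[0,0,-9],"travel":[0,0,-0.00024],"claw":0},
  {"angular":[0,0,-9],"travel":[0,0,-0.00024],"claw":0},
  {"angular":[0,0,0],"travel":[0,0,0],"claw":0},
])

```text
time: 9.78
ee_pos: [0.521, -0.0688, 0.1166]
tcp_rot: [-2.93, -1.129, 0.0]
force: [-0.4, 4.6, 0.6]
grip_width: 0.0149
```

```bash
python3 - <<'E'
from st import *
show([.5213,-.0695,.1115])
E
```

```text
t 9.775 p [ 0.521  -0.0688  0.1166] F [-0.39  4.63  0.63] T [ 1.1   -0.038 -0.017] w 0.0149
q [-0.003  0.612  0.123  1.967 -0.134  0.571  0.946]
M [[0.7413, 0.6712, -0.0008], [0.6712, -0.7413, 0.0018], [0.0006, -0.0018, -1.0]]
delta tool [-0.0003  0.0007  0.0051]
```

Call:
servo_tool([
  {"angular":[0,0,-6],"travel":[0,0,-0.00016],"claw":0},
  {"angular":[0,0,0],"travel":[0,0,0],"claw":0},
])

```text
time: 10.02
ee_pos: [0.521, -0.0689, 0.1167]
tcp_rot: [-2.868, -1.279, 0.001]
force: [-0.3, 5.2, 0.9]
grip_width: 0.0145
```

```bash
python3 - <<'E'
from st import *
show([.5213,-.0695,.1115])
E
```

```text
t 10.025 p [ 0.521  -0.0689  0.1167] F [-0.28  5.21  0.92] T [ 1.162  0.068 -0.027] w 0.0145
q [ 0.016  0.61   0.094  1.967 -0.103  0.571  1.019]
M [[0.6681, 0.744, -0.001], [0.744, -0.6681, 0.0013], [0.0003, -0.0016, -1.0]]
delta tool [-0.0002  0.0007  0.0052]
```

Call:
servo_tool([
  {"angular":[0,0,-6],"travel":[0,0,-0.00016],"claw":0},
  {"angular":[0,0,0],"travel":[0,0,0],"claw":0},
])

```text
time: 10.28
ee_pos: [0.521, -0.0689, 0.1169]
tcp_rot: [-2.797, -1.427, 0.001]
force: [-1.4, 5.1, 0.6]
grip_width: 0.0152
```

```bash
python3 - <<'E'
from st import *
show([.5213,-.0695,.1115])
E
```

```text
t 10.275 p [ 0.521  -0.0689  0.1169] F [-1.39  5.08  0.59] T [ 1.199  0.032 -0.049] w 0.0152
q [ 0.035  0.609  0.065  1.966 -0.071  0.57   1.092]
M [[0.5867, 0.8098, -0.001], [0.8098, -0.5867, 0.0012], [0.0004, -0.0015, -1.0]]
delta tool [-0.0003  0.0007  0.0054]
```

Call:
servo_tool([
  {"angular":[0,0,-6],"travel":[0,0,-0.00016],"claw":0},
  {"angular":[0,0,0],"travel":[0,0,0],"claw":0},
])

```text
time: 10.52
ee_pos: [0.5209, -0.0689, 0.117]
tcp_rot: [-2.718, -1.572, 0.001]
force: [0.1, 5.3, 0.4]
grip_width: 0.0148
```

```bash
python3 - <<'E'
from st import *
show([.5213,-.0695,.1115])
E
```

```text
t 10.525 p [ 0.5209 -0.0689  0.117 ] F [0.15 5.33 0.39] T [ 1.252  0.06  -0.033] w 0.0148
q [ 0.055  0.608  0.035  1.965 -0.039  0.571  1.166]
M [[0.4988, 0.8667, -0.0011], [0.8667, -0.4988, 0.0012], [0.0005, -0.0016, -1.0]]
delta tool [-0.0003  0.0007  0.0055]
```

Call:
servo_tool([
  {"angular":[0,0,-6],"travel":[0,0,-0.00016],"claw":0},
  {"angular":[0,0,0],"travel":[0,0,0],"claw":0},
])

```text
time: 10.78
ee_pos: [0.5209, -0.069, 0.1172]
tcp_rot: [-2.632, -1.712, 0.001]
force: [-1.1, 4.8, -0.5]
grip_width: 0.0151
```

```bash
python3 - <<'E'
from st import *
show([.5213,-.0695,.1115])
E
```

```text
t 10.775 p [ 0.5209 -0.069   0.1172] F [-1.09  4.75 -0.5 ] T [1.198 0.109 0.024] w 0.0151
q [ 0.075  0.607  0.005  1.965 -0.007  0.571  1.239]
M [[0.4055, 0.9141, -0.0011], [0.9141, -0.4055, 0.0011], [0.0006, -0.0015, -1.0]]
delta tool [-0.0003  0.0006  0.0057]
```

Call:
servo_tool([
  {"angular":[0,0,-6],"travel":[0,0,-0.00016],"claw":0},
  {"angular":[0,0,-6],"travel":[0,0,-0.00016],"claw":0},
  {"angular":[0,0,0],"travel":[0,0,0],"claw":0},
])

```text
time: 11.15
ee_pos: [0.5222, -0.0694, 0.1176]
tcp_rot: [2.44, 1.978, 0.002]
force: [2.1, 4.5, -1.4]
grip_width: 0.0149
```

```bash
python3 - <<'E'
from st import *
import cv2
show([.5213,-.0695,.1115])
for n in("wrist","side"):
    d=env.snapshot(n);cv2.imwrite(f"pics/{n}5.png",d["img"][:,:,::-1])
a=cv2.imread("pics/side5.png")[160:260,290:390];b=cv2.imread("pics/wrist5.png")[190:290,260:360]
cv2.imwrite("pics/z7.png",cv2.resize(np.hstack([a,b]),None,fx=4,fy=4,interpolation=cv2.INTER_NEAREST))
E
```

```text
t 11.15 p [ 0.5222 -0.0694  0.1176] F [ 2.12  4.51 -1.4 ] T [ 1.108 -0.468  0.06 ] w 0.0149
q [ 0.116  0.606 -0.054  1.962  0.056  0.573  1.387]
M [[0.2071, 0.9783, 0.0015], [0.9783, -0.2071, 0.0006], [0.0009, 0.0013, -1.0]]
delta tool [-0.0002 -0.0008  0.0061]
```

View pics/z7.png

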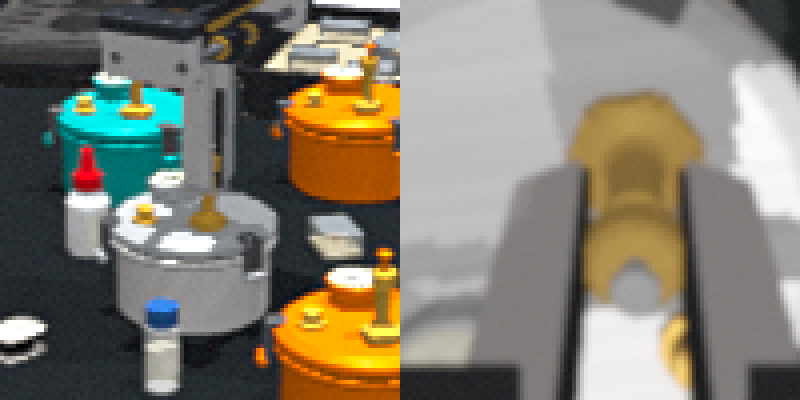

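Call:
servo_tool([
  {"angular":[0,0,0],"travel":[0,0,0],"claw":0.3},
  {"angular":[0,0,0],"travel":[0,0,0],"claw":0.5},
  {"angular":[0,0,0],"travel":[0,0,0],"claw":0.5},
  {"angular":[0,0,0],"travel":[0,0,0],"claw":0.5},
  {"angular":[0,0,0],"travel":[0,0,-0.02],"claw":0.5},
  {"angular":[0,0,0],"travel":[0,0,-0.02],"claw":0.5},
  {"angular":[0,0,0],"travel":[0,0,-0.02],"claw":0.5},
  {"angular":[0,0,0],"travel":[0,0,0],"claw":0.5},
  {"angular":[0,0,0],"travel":[0,0,0],"claw":0.5},
])

```text
time: 12.38
ee_pos: [0.5209, -0.07, 0.1771]
tcp_rot: [-2.438, -1.981, 0.001]
force: [0.4, 0.3, 0.9]
grip_width: 0.0467
```

```bash
python3 - <<'E'
from st import *
import cv2,pickle
show([.5213,-.0695,.1115])
for n in("wrist","side","scene"):
    d=env.snapshot(n);cv2.imwrite(f"pics/{n}6.png",d["img"][:,:,::-1]);pickle.dump(d,open(f"{n}6.pkl","wb"))
a=cv2.imread("pics/side6.png")[180:230,317:367];b=cv2.imread("pics/side0.png")[180:230,317:367]
c=cv2.imread("pics/scene6.png")[190:240,297:347];e=cv2.imread("pics/scene0.png")[190:240,297:347]
cv2.imwrite("pics/z8.png",cv2.resize(np.vstack([np.hstack([b,a]),np.hstack([e,c])]),None,fx=6,fy=6,interpolation=cv2.INTER_NEAREST))
E
```

```text
t 12.375 p [ 0.5209 -0.07    0.1771] F [0.42 0.33 0.88] T [ 0.051 -0.039 -0.034] w 0.0467
q [ 0.122  0.515 -0.061  1.913  0.046  0.716  1.399]
M [[0.2045, 0.9789, -0.0009], [0.9789, -0.2045, 0.0], [-0.0002, -0.0009, -1.0]]
delta tool [0.0005 0.0003 0.0656]
```

View pics/z8.png

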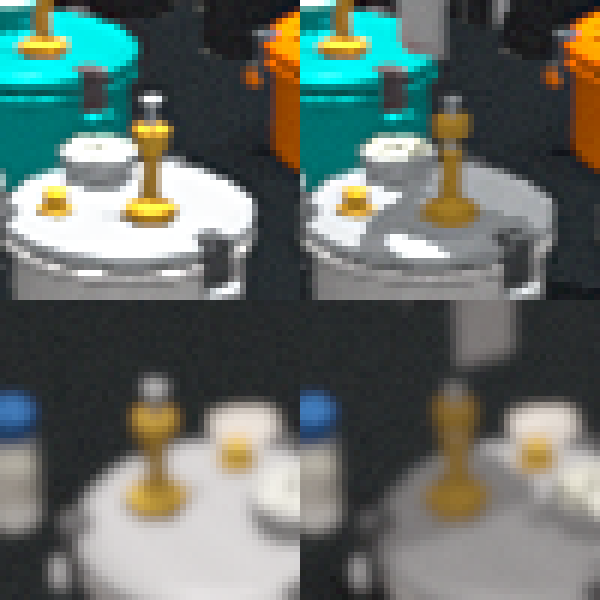

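View pics/wrist6.png

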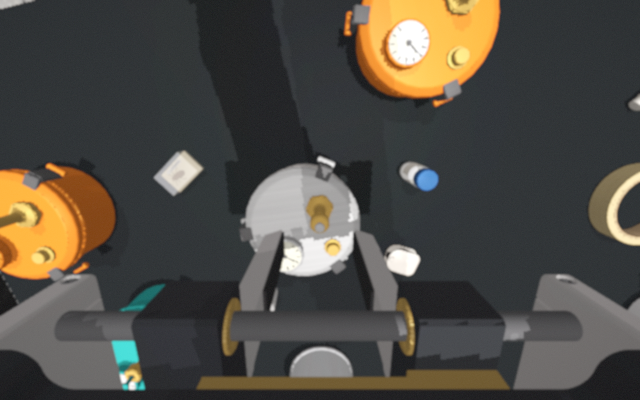

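The nut has risen about 2 px in the side view (≈5.5 mm), from row ≈201.5 to ≈200, and the steel pin now shows below it, so it is backed off. Next I'll close the fingers above the tip and feel downward.

Call:
servo_tool([
  {"angular":[0,0,0],"travel":[0.0006,0.0005,0],"claw":0},
  {"angular":[0,0,0],"travel":[0,0,0],"claw":0},
  {"angular":[0,0,0],"travel":[0,0,0],"claw":0},
  {"angular":[0,0,0],"travel":[0,0,0.005],"claw":0},
  {"angular":[0,0,0],"travel":[0,0,0.005],"claw":0},
  {"angular":[0,0,0],"travel":[0,0,0],"claw":0},
  {"angular":[0,0,0],"travel":[0,0,0],"claw":0},
])

```text
time: 13.4
ee_pos: [0.522, -0.0694, 0.1677]
tcp_rot: [-2.438, -1.982, 0.0]
force: [-1.0, 0.3, 0.4]
grip_width: 0.0003
```

```bash
python3 - <<'E'
from st import *
import cv2,pickle
show([.5215,-.0695,.153])
for n in("side","scene"):
    d=env.snapshot(n);cv2.imwrite(f"pics/{n}7.png",d["img"][:,:,::-1]);pickle.dump(d,open(f"{n}7.pkl","wb"))
a=cv2.imread("pics/side7.png")[165:225,312:372]
c=cv2.imread("pics/scene7.png")[170:230,292:352]
cv2.imwrite("pics/z9.png",cv2.resize(np.hstack([a,c]),None,fx=6,fy=6,interpolation=cv2.INTER_NEAREST))
E
```

```text
t 13.4 p [ 0.522  -0.0694  0.1677] F [-0.96  0.3   0.4 ] T [0.078 0.018 0.031] w 0.0003
q [ 0.12   0.53  -0.061  1.92   0.048  0.694  1.396]
M [[0.2043, 0.9789, -0.0001], [0.9789, -0.2043, 0.0], [-0.0, -0.0001, -1.0]]
delta tool [-0.0002 -0.0005  0.0147]
```

View pics/z9.png

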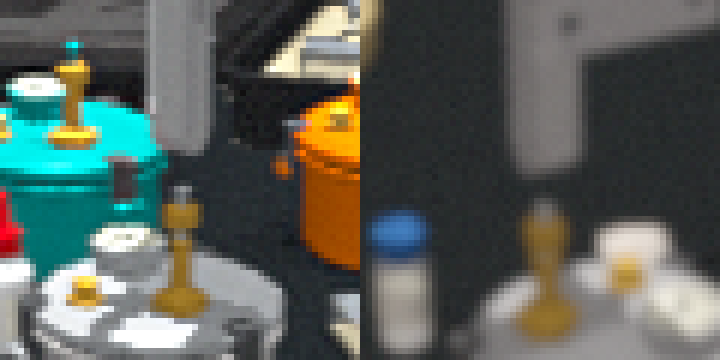

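Call:
servo_tool([
  {"angular":[0,0,0],"travel":[0,-0.0004,0.003],"claw":0},
  {"angular":[0,0,0],"travel":[0,0,0.003],"claw":0},
  {"angular":[0,0,0],"travel":[0,0,0.002],"claw":0},
  {"angular":[0,0,0],"travel":[0,0,0.001],"claw":0},
  {"angular":[0,0,0],"travel":[0,0,0],"claw":0},
])

```text
time: 14.12
ee_pos: [0.5216, -0.0693, 0.1586]
tcp_rot: [-2.438, -1.981, 0.0]
force: [-0.0, 0.3, -0.0]
grip_width: 0.0005
```

Call:
servo_tool([
  {"angular":[0,0,0],"travel":[0,0,0.001],"claw":0},
  {"angular":[0,0,0],"travel":[0,0,0.001],"claw":0},
  {"angular":[0,0,0],"travel":[0,0,0],"claw":0},
])

```text
time: 14.5
ee_pos: [0.5216, -0.0693, 0.1566]
tcp_rot: [-2.438, -1.981, 0.0]
force: [0.1, -0.2, -0.5]
grip_width: 0.0004
```

Call:
servo_tool([
  {"angular":[0,0,0],"travel":[0,0,0.001],"claw":0},
  {"angular":[0,0,0],"travel":[0,0,0],"claw":0},
])

```text
time: 14.75
ee_pos: [0.5215, -0.0693, 0.1556]
tcp_rot: [-2.438, -1.982, 0.0]
force: [-0.4, 0.0, 0.5]
grip_width: 0.0006
```

Call:
servo_tool([
  {"angular":[0,0,0],"travel":[0,0,0.001],"claw":0},
  {"angular":[0,0,0],"travel":[0,0,0],"claw":0},
])

```text
time: 15.0
ee_pos: [0.5215, -0.0693, 0.1546]
tcp_rot: [-2.438, -1.981, 0.0]
force: [-0.6, 0.7, 0.3]
grip_width: 0.0005
```

Call:
servo_tool([
  {"angular":[0,0,0],"travel":[0,0,0.001],"claw":0},
  {"angular":[0,0,0],"travel":[0,0,0],"claw":0},
])

```text
time: 15.25
ee_pos: [0.5215, -0.0693, 0.1536]
tcp_rot: [-2.438, -1.982, 0.0]
force: [-0.4, 0.3, 0.1]
grip_width: 0.0001
```

Call:
servo_tool([
  {"angular":[0,0,0],"travel":[0,0,0.001],"claw":0},
  {"angular":[0,0,0],"travel":[0,0,0],"claw":0},
])

```text
time: 15.5
ee_pos: [0.5215, -0.0693, 0.1526]
tcp_rot: [-2.438, -1.982, 0.0]
force: [0.6, 1.2, 0.7]
grip_width: 0.0004
```

Call:
servo_tool([
  {"angular":[0,0,0],"travel":[0,0,0.001],"claw":0},
  {"angular":[0,0,0],"travel":[0,0,0],"claw":0},
])

```text
time: 15.75
ee_pos: [0.5215, -0.0693, 0.1516]
tcp_rot: [-2.438, -1.981, 0.0]
force: [0.5, 0.4, 0.3]
grip_width: 0.0003
```

Call:
servo_tool([
  {"angular":[0,0,0],"travel":[0,0,0.0007],"claw":0},
  {"angular":[0,0,0],"travel":[0,0,0],"claw":0},
])

```text
time: 16.0
ee_pos: [0.5216, -0.0693, 0.151]
tcp_rot: [-2.438, -1.981, 0.0]
force: [-0.3, -1.2, 0.1]
grip_width: 0.0003
```

Call:
servo_tool([
  {"angular":[0,0,0],"travel":[0,0,0.0007],"claw":0},
  {"angular":[0,0,0],"travel":[0,0,0],"claw":0},
])

```text
time: 16.25
ee_pos: [0.5216, -0.0694, 0.1503]
tcp_rot: [-2.438, -1.981, 0.0]
force: [1.0, -0.1, -0.9]
grip_width: 0.0005
```

Call:
servo_tool([
  {"angular":[0,0,0],"travel":[0,0,0.0007],"claw":0},
  {"angular":[0,0,0],"travel":[0,0,0],"claw":0},
])

```text
time: 16.5
ee_pos: [0.5217, -0.0693, 0.1497]
tcp_rot: [2.438, 1.982, 0.0]
force: [0.1, 1.3, 1.1]
grip_width: 0.0005
```

```bash
python3 - <<'E'
from st import *
import cv2,pickle
show()
for n in("side","scene"):
    d=env.snapshot(n);cv2.imwrite(f"pics/{n}8.png",d["img"][:,:,::-1]);pickle.dump(d,open(f"{n}8.pkl","wb"))
a=cv2.imread("pics/side8.png")[165:225,312:372]
c=cv2.imread("pics/scene8.png")[170:230,292:352]
cv2.imwrite("pics/z10.png",cv2.resize(np.hstack([a,c]),None,fx=6,fy=6,interpolation=cv2.INTER_NEAREST))
show()
E
```

```text
t 16.5 p [ 0.5217 -0.0693  0.1497] F [0.13 1.28 1.14] T [0.082 0.073 0.05 ] w 0.0005
q [ 0.119  0.556 -0.059  1.937  0.051  0.65   1.393]
M [[0.2043, 0.9789, 0.0001], [0.9789, -0.2043, 0.0], [0.0, 0.0001, -1.0]]
t 16.6 p [ 0.5217 -0.0693  0.1497] F [-0.3  -0.06  0.67] T [-0.028  0.043 -0.033] w 0.0003
q [ 0.119  0.556 -0.059  1.937  0.051  0.65   1.393]
M [[0.2043, 0.9789, 0.0001], [0.9789, -0.2043, 0.0], [0.0, 0.0001, -1.0]]
```

View pics/z10.png

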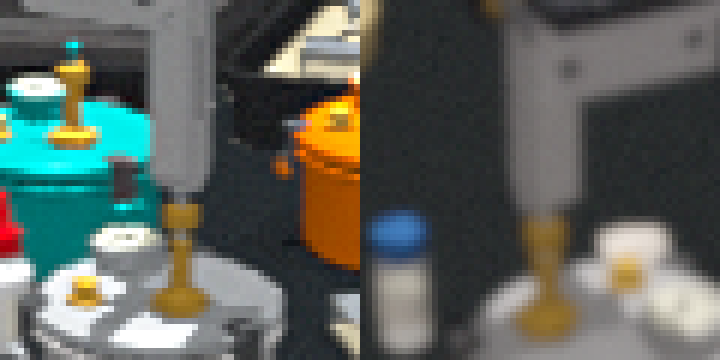

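The fingertips are right over the tip: both are at zoom column ≈182 in the side view and ≈545 in the scene view, with almost no gap. I'll go on in half-millimetre steps.

Call:
servo_tool([
  {"angular":[0,0,0],"travel":[0,0,0.0006],"claw":0},
  {"angular":[0,0,0],"travel":[0,0,0],"claw":0},
])

```text
time: 16.85
ee_pos: [0.5217, -0.0693, 0.1491]
tcp_rot: [2.438, 1.982, 0.0]
force: [-0.0, 0.5, 2.8]
grip_width: 0.0006
```

Call:
servo_tool([
  {"angular":[0,0,0],"travel":[0,0,0.0006],"claw":0},
  {"angular":[0,0,0],"travel":[0,0,0],"claw":0},
])

```text
time: 17.1
ee_pos: [0.5217, -0.0693, 0.1485]
tcp_rot: [2.438, 1.982, 0.0]
force: [0.2, 1.0, 2.4]
grip_width: 0.0002
```

Call:
servo_tool([
  {"angular":[0,0,0],"travel":[0,0,0.0006],"claw":0},
  {"angular":[0,0,0],"travel":[0,0,0],"claw":0},
])

```text
time: 17.35
ee_pos: [0.5217, -0.0693, 0.1478]
tcp_rot: [2.438, 1.982, 0.0]
force: [-0.0, 0.9, 2.9]
grip_width: 0.0004
```

Contact at TCP z ≈ 0.1494 (force ≈2.5 N, so the tip end is at ≈0.130, as seen). Going to about 3.8 mm in.

Call:
servo_tool([
  {"angular":[0,0,0],"travel":[0,0,0.0006],"claw":0},
  {"angular":[0,0,0],"travel":[0,0,0.0006],"claw":0},
  {"angular":[0,0,0],"travel":[0,0,0],"claw":0},
])

```text
time: 17.73
ee_pos: [0.5217, -0.0693, 0.1467]
tcp_rot: [2.438, 1.982, 0.0]
force: [-0.5, 0.5, 4.6]
grip_width: 0.0004
```

Call:
servo_tool([
  {"angular":[0,0,0],"travel":[0,0,0.0005],"claw":0},
  {"angular":[0,0,0],"travel":[0,0,0],"claw":0},
])

```text
time: 17.98
ee_pos: [0.5217, -0.0693, 0.1462]
tcp_rot: [2.438, 1.982, 0.0]
force: [-0.7, -0.5, 5.1]
grip_width: 0.0008
```

Call:
servo_tool([
  {"angular":[0,0,0],"travel":[0,0,0.0004],"claw":0},
  {"angular":[0,0,0],"travel":[0,0,0],"claw":0},
])

```text
time: 18.23
ee_pos: [0.5217, -0.0694, 0.1458]
tcp_rot: [2.438, 1.981, 0.0]
force: [-0.9, -0.0, 5.6]
grip_width: 0.0006
```

```bash
python3 - <<'E'
from st import *
import cv2
show()
d=env.snapshot("side");cv2.imwrite("pics/side9.png",d["img"][:,:,::-1])
show()
cv2.imwrite("pics/z11.png",cv2.resize(d["img"][165:225,312:372,::-1],None,fx=6,fy=6,interpolation=cv2.INTER_NEAREST))
E
```

```text
t 18.225 p [ 0.5217 -0.0694  0.1458] F [-0.92 -0.02  5.61] T [-0.029  0.132 -0.041] w 0.0006
q [ 0.118  0.562 -0.058  1.94   0.052  0.641  1.393]
M [[0.2044, 0.9789, 0.0001], [0.9789, -0.2044, -0.0], [0.0, 0.0001, -1.0]]
t 18.275 p [ 0.5217 -0.0694  0.1458] F [-0.1   0.13  6.92] T [0.006 0.146 0.024] w 0.0006
q [ 0.118  0.562 -0.058  1.94   0.052  0.641  1.393]
M [[0.2043, 0.9789, 0.0002], [0.9789, -0.2043, 0.0], [0.0, 0.0002, -1.0]]
```

View pics/z11.png

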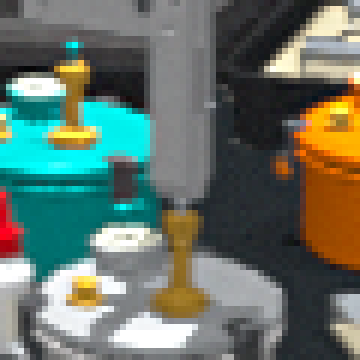

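Force is ≈5.6–6.9 N and the nut has gone down with the pin (its top is ≈1.5 px lower in the side view). I'll hold here.

Call:
servo_tool([
  {"angular":[0,0,0],"travel":[0,0,0],"claw":0},
  {"angular":[0,0,0],"travel":[0,0,0],"claw":0},
  {"angular":[0,0,0],"travel":[0,0,0],"claw":0},
  {"angular":[0,0,0],"travel":[0,0,0],"claw":0},
  {"angular":[0,0,0],"travel":[0,0,0],"claw":0},
  {"angular":[0,0,0],"travel":[0,0,0],"claw":0},
  {"angular":[0,0,0],"travel":[0,0,0],"claw":0},
  {"angular":[0,0,0],"travel":[0,0,0],"claw":0},
  {"angular":[0,0,0],"travel":[0,0,0],"claw":0},
  {"angular":[0,0,0],"travel":[0,0,0],"claw":0},
])

```text
time: 19.52
ee_pos: [0.5217, -0.0693, 0.1458]
tcp_rot: [2.438, 1.981, 0.0]
force: [-0.9, 0.6, 5.5]
grip_width: 0.0007
```

Call:
servo_tool([
  {"angular":[0,0,0],"travel":[0,0,0],"claw":0},
  {"angular":[0,0,0],"travel":[0,0,0],"claw":0},
  {"angular":[0,0,0],"travel":[0,0,0],"claw":0},
  {"angular":[0,0,0],"travel":[0,0,0],"claw":0},
  {"angular":[0,0,0],"travel":[0,0,0],"claw":0},
  {"angular":[0,0,0],"travel":[0,0,0],"claw":0},
  {"angular":[0,0,0],"travel":[0,0,0],"claw":0},
])

```text
time: 20.4
ee_pos: [0.5217, -0.0693, 0.1458]
tcp_rot: [2.438, 1.981, 0.0]
force: [0.2, -0.1, 4.5]
grip_width: 0.0007
```

Call:
servo_tool([
  {"angular":[0,0,0],"travel":[0,0,-0.002],"claw":0},
  {"angular":[0,0,0],"travel":[0,0,-0.002],"claw":0},
  {"angular":[0,0,0],"travel":[0,0,-0.006],"claw":0},
  {"angular":[0,0,0],"travel":[0,0,-0.02],"claw":0},
  {"angular":[0,0,0],"travel":[0,0,-0.02],"claw":0},
  {"angular":[0,0,0],"travel":[0,0,-0.02],"claw":0},
  {"angular":[0,0,0],"travel":[0,0,0],"claw":0},
  {"angular":[0,0,0],"travel":[0,0,0],"claw":0},
])

```text
time: 21.4
ee_pos: [0.521, -0.0693, 0.215]
tcp_rot: [-2.437, -1.981, 0.001]
force: [-0.6, -0.6, -0.1]
grip_width: 0.0006
```

```bash
python3 - <<'E'
from st import *
import cv2
show()
o=[]
for n,v,u in(("side",180,317),("scene",190,297)):
    d=env.snapshot(n);cv2.imwrite(f"pics/{n}10.png",d["img"][:,:,::-1])
    o.append(np.hstack([cv2.imread(f"pics/{n}{k}.png")[v:v+50,u:u+50] for k in(0,6,10)]))
cv2.imwrite("pics/z12.png",cv2.resize(np.vstack(o),None,fx=5,fy=5,interpolation=cv2.INTER_NEAREST))
E
```

```text
t 21.4 p [ 0.521  -0.0693  0.215 ] F [-0.57 -0.56 -0.12] T [ 0.027 -0.007 -0.045] w 0.0006
q [ 0.124  0.463 -0.064  1.872  0.04   0.809  1.404]
M [[0.2043, 0.9789, -0.0013], [0.9789, -0.2043, 0.0002], [-0.0001, -0.0013, -1.0]]
```

View pics/z12.png

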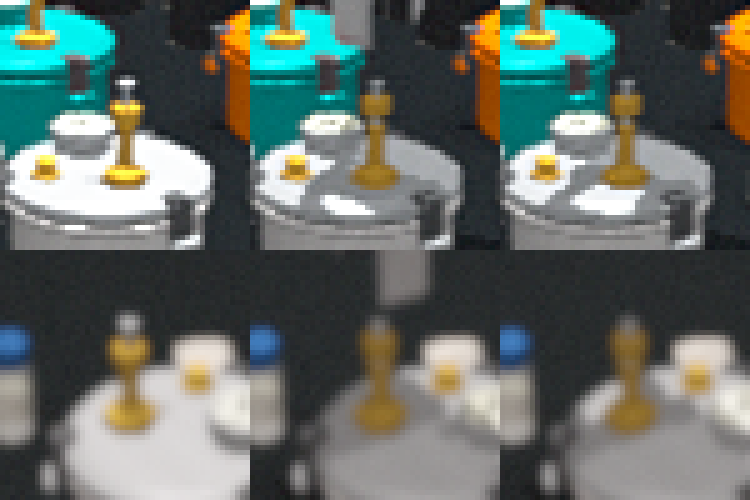

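View pics/scene10.png

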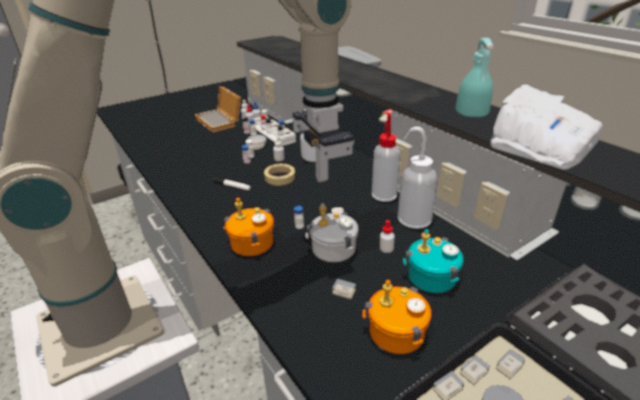

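The valve looks the same as before the press (nut up, tip sprung back), and nothing around it has moved. Handing in.

```bash
python3 -c "
from plant import env
print(env.finish_job())"
```

```text
the job is handed in; nothing more can be done
None
```

The lock nut is backed off, and the valve tip was pressed, held for about two seconds and let go. I handed the job in at about 21 s; no verdict is reported.

- **Nut:** I turned it about 219° (3.8 rad) anticlockwise, rising with the thread. Over the last steps the grip slipped and shifted, which fits the nut being at its stop. The side view showed it about 5.5 mm higher, with the steel pin showing below it. I couldn't read the nut's angle directly.
- **Press:** I felt the tip at z ≈ 0.130, which agrees with the pictures. I pressed it in an estimated 3.3–3.9 mm and held it for a little over 2 s. The wrist force while held read 4.5–6.9 N; the readings scatter by about 1 N, and the expected force at that depth is about 5.7 N.
- **Last checks:** With the gripper raised to z = 0.215, the force reading was about zero. The nut looked just as high as before the press, and the tip had sprung back. None of the bystanders in the scene view had visibly moved.
- **Failed or disagreeing checks:** No check failed. The camera estimates of the tip's height differed by a few millimetres, from 0.130 to 0.134 m; touch settled it.

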